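Change over the fastener trays

ROBOT

A 6-joint arm with a two-finger parallel gripper is mounted at the origin on the work surface. World frame = base frame: x ahead of the robot, y to its left, z up, the work surface at z = 0. Lengths are in mm, angles in rad, forces in N, time in s.
With the tool pointing down it reaches from about 275 to 750 mm from the base axis. Payload 10.2 kg.
Tool frame: the origin (TCP) lies at the very end of the fingers, on their centre line; the grasp point (between the pads) lies 19 mm behind it; z points along the fingers, y is the direction in which the jaws open and shut (so a half turn about z gives the same grasp; the last joint's range is limited). The gripper opens to 88 mm and grips with 3 to 60 N. Pads are 18 mm wide; open, the fingers measure 123 mm over their backs; the gripper's body (75 mm by 187 mm) begins 45 mm behind the grasp point.
Start: joints at [0.911, 0.313, 1.498, -0, 1.331, -0.223], TCP at [222.11, 475.708, 238.72] pointing down, gripper open.
Joint ranges: [-2.94, 2.94], [-0.97, 2.17], [0.19, 2.56], [-1.23, 4.37], [0.02, 3.11], [-2.88, 2.88]. Speed limits (rad/s): [2.39, 2.39, 3.01, 3.14, 3.14, 3.14].

INTERFACE

Orientations are given as a unit quaternion [w, x, y, z].
In Python, from bench import env gives the robot as it stands. The module is installed in compiled form; this text tells all that it offers.
- The arm moves only by the shell command python3 -m crank 'ROWS' [FORCE]. ROWS is JSON, a list of rows, each a list of 3 entries, a list of its own where there are three numbers: the turn, a rotation vector about the world's x, y, z in degrees, then the shift along the world's x, y, z in mm, then the finger opening in mm, from 0 to 88.1. A call has 1 to 12 rows; each row shifts and turns the commanded pose from where the row before left it; what a row does not reach is not made up. A row lasts 1/10 s, in which the tool goes at most 50 mm and 8.59 degrees, less where a joint would pass 70% of its speed; a pose out of reach is approached as far as the arm can. A call with a gripper value outside its range is refused whole. The fingers move at their own pace and stop on an object; FORCE is the grip in N (left out, the last holds). Time passes only in rows, so rows that do not move let the fingers close. It gives the time, the measured TCP pose, the force and the opening at its end, in the units of the state.
- env.get_obs(): the state, without advancing time (a new reading comes with each control period).
- env.snapshot(name): name is "scene" or "side" or "wrist"; returns the picture (384x512x3 uint8, blue, green, red); there is no depth.
- env.camera_model(name): a dict with "K" (3x3 intrinsics, pixels), "R" (3x3) and "t" (3): a world point X has camera coordinates R X + t. Camera axes: x right, y down, z forward; pixel columns grow to the right and rows downward; lengths in mm; the calibration is good to about 2 mm. A picture is of the moment at which its call begins: read the wrist's pose just before it. camera_model takes no time and is no camera call; for the wrist camera it gives the pose at the moment of the call.
- env.close_job(): hands the job in, once; it reports no verdict.
Trained networks look in the newest picture that a camera, given by its name, has taken for a name from the list of things; names that differ only in an ending like _2 or _b are one class to them, and where a whole thing is asked for, a point or a joint stands for the part that bears it (a point fixed in the world has none). Each returns a list of dicts, best first, with "score" (0 to 1); they miss things now and then, are a little off and sometimes report something else, mostly with a low value. They report only what shows in the picture. A call takes as long as a camera call.
- env.look_for(camera, query): "uv" ([column, row] in pixels, amid what is visible of it).
- env.place_of(camera, query): "uv" ([column, row] in pixels: a listed point, or the origin of a listed thing).
The state is a dict: "clock": time; "joint_positions": joint angles; "dq": joint speeds; "effort": joint torques, N m; "tcp_pos": TCP position; "tcp_rot": TCP orientation; "force": force on the tool from outside, world axes, zero at the start; "ft_torque": the same for the moment, N m; "opening": opening from 0.0 (shut) to 1.0 (fully open).
Only numpy, scipy, OpenCV 4.12 (cv2) and the standard library are available. Lean on these libraries where they do the work, as an engineer would, in place of code of your own. Each camera call takes 0.05 s, during which the arm holds its last target.

TASK

On the pallet-repair bench, push the tray with the blue lip fully home first; then hook a fingertip behind the yellow lip and draw that tray out along its rails to its stop. Never have both trays out together, do not pinch the lips, leave the parts lying in the trays, do not disturb the block, bottle or hammer, and finish with the hand clear.

Things in the scene. Friction and masses are not known exactly. Their poses are not given: they have to be found in the camera images.
- blue_unit: fixed low grey steel housing of the blue-lipped tray, 200 deep (x) x 110 wide (y) x 55 mm high. Origin on the bench under its centre; x points to its closed rear, so the tray comes out along -x. Two steel rails (8 mm high, 10 wide, 30 mm either side of the middle) lie on the bench and run to 285 mm in front of the origin. Its tray holds the wooden plug.
- blue_tray (a joint): travel (m) of the blue-lipped tray: 0 fully home, 0.11 fully out, hard stops at both. About 2.5 N of friction plus 6 N per m/s; stays where left, cannot be lifted. Open steel pan 94 wide, 250 mm long, floor top 13 mm above the bench, side walls to 33 mm. Even when home, 58 mm of it lies open from above between the housing's front edge and the back of the lip.
- blue_lip (a point): middle of the top edge of the inner (back) side of the blue lip, 48 mm above the bench; axes as the housing's (x towards it, z up). The lip is an upright blue plate 94 mm wide, 12 mm thick (from here to -x), from 10 to 48 mm above the bench. Moves with the tray; with the tray home it lies 158 mm in front (-x) of the housing's origin.
- yellow_unit: fixed low grey steel housing of the yellow-lipped tray, 200 deep (x) x 110 wide (y) x 55 mm high. Origin on the bench under its centre; x points to its closed rear, so the tray comes out along -x. Two steel rails (8 mm high, 10 wide, 30 mm either side of the middle) lie on the bench and run to 285 mm in front of the origin. Its tray holds the metal plate.
- yellow_tray (a joint): travel (m) of the yellow-lipped tray: 0 fully home, 0.11 fully out, hard stops at both. About 2.5 N of friction plus 6 N per m/s; stays where left, cannot be lifted. Open steel pan 94 wide, 250 mm long, floor top 13 mm above the bench, side walls to 33 mm. Even when home, 58 mm of it lies open from above between the housing's front edge and the back of the lip.
- yellow_lip (a point): middle of the top edge of the inner (back) side of the yellow lip, 48 mm above the bench; axes as the housing's (x towards it, z up). The lip is an upright yellow plate 94 mm wide, 12 mm thick (from here to -x), from 10 to 48 mm above the bench. Moves with the tray; with the tray home it lies 158 mm in front (-x) of the housing's origin.
- plate: loose grey metal joining plate, 50 x 40 x 10 mm, lying in the rear of the yellow-lipped tray (hidden under the roof at first). Origin: centre of its underside.
- plug: loose square wooden plug, 40 x 40 x 15 mm, lying in the blue-lipped tray. Origin: centre of its underside.
- block: loose pale wooden pallet block, 75 x 60 x 45 mm, on the bench to the left of the trays; bystander. Origin: centre of its underside.
- glue: loose white glue bottle, 60 mm across, 170 mm tall, red cap, standing on the bench; bystander. Origin: centre of its underside.
- hammer: loose hammer lying on the bench; bystander. Origin under its middle, handle to its -x.

How it is judged (in metres and radians):
On the way, in this order (a step that is already met when the one before it is completed fails the run):
1. the blue-lipped tray is pushed fully home (value of joint blue_tray below 0.008 m), for 0.1 s.
2. the yellow-lipped tray is being drawn out by a finger bearing on the back of its lip (value of joint yellow_tray above 0.03 m and contact force between the fingers and yellow_tray_c6 above 0.3 N), for 0.05 s.
3. the yellow-lipped tray is out to its stop (value of joint yellow_tray above 0.102 m), for 0.1 s.
At the end, for the whole second after the job is handed in: the blue-lipped tray is home (within 8 mm), the yellow-lipped tray stands still at its front stop (within 8 mm), plate and plug lie at rest flat on the floors of their trays, and block, bottle and hammer are within 20 mm of where they stood (value of joint blue_tray below 0.008 m and value of joint yellow_tray above 0.102 m and velocity of joint yellow_tray between -0.01 and 0.01 m/s and linear speed of each of plate, plug below 0.02 m/s and x of plate in the frame of yellow_lip between 0 and 0.25 m and y of plate in the frame of yellow_lip between -0.047 and 0.047 m and height (world z) of each of plate, plug below 0.022 m and x of plug in the frame of blue_lip between 0 and 0.25 m and y of plug in the frame of blue_lip between -0.047 and 0.047 m and distance of each of block, glue, hammer from where it was at the start of the episode below 0.02 m); the robot touches nothing.
It fails at once if both trays are out together (yellow drawn more than 25 mm while blue is more than 12 mm out) (value of joint yellow_tray above 0.025 m and value of joint blue_tray above 0.012 m).
It fails at once if the yellow lip is pinched between the fingers (contact force between the fingers and yellow_tray_c5 above 1 N and contact force between the fingers and yellow_tray_c6 above 1 N).
It fails at once if the blue lip is pinched between the fingers (contact force between the fingers and blue_tray_c5 above 1 N and contact force between the fingers and blue_tray_c6 above 1 N).
It fails at once if the plate or the plug is lifted (height (world z) of any of plate, plug above 0.04 m).
It fails at once if block, bottle or hammer is pushed away, lifted or knocked over (distance of any of block, glue, hammer from where it was at the start of the episode above 0.03 m or angle between glue's own z axis and vertical above 0.5 rad).
It also fails if it takes over 48 s, if anything falls off the work surface, if the arm or the gripper's body presses on something with over 40 N, if the wrist force passes 120 N, or if a joint passes its speed limit or range.

## Working session

There is one attempt and no reset: what is moved stays moved. The work goes in short steps, Python scripts to look and compute and a shell command to move; the robot and the scene stay as the last step left them, time stands still between calls to the robot, and variables do not carry over. Pictures are saved under pics/ and viewed, and the job is handed in when it is done.

```bash
mkdir -p pics; cat > h.py <<'E'
import numpy as np, cv2
from bench import env
def ray(cam,uv,z):
    m=env.camera_model(cam);K,R,t=[np.array(m[k],float) for k in("K","R","t")]
    d=R.T@np.linalg.inv(K)@np.array([uv[0],uv[1],1.]);c=-R.T@t
    return c+d*(z-c[2])/d[2]
E
python3 - <<'E'
from h import *
o=env.get_obs();print(o)
for c in("scene","side"):
    im=env.snapshot(c);cv2.imwrite(f"pics/{c}0.png",im)
    for q,z in(("blue_lip",48),("yellow_lip",48),("blue_unit",0),("yellow_unit",0),("block",0),("glue",0),("hammer",0)):
        for r in env.place_of(c,q)[:2]: print(c,q,round(r["score"],2),np.round(r["uv"]),ray(c,r["uv"],z).round(0))
E
```

```text
{'clock': 0.0, 'joint_positions': array([ 9.10581633e-01,  3.13427904e-01,  1.49841320e+00, -1.56183587e-05,
        1.33100967e+00, -2.23431641e-01]), 'dq': array([ 3.74448160e-05, -1.64163217e-03,  2.73047467e-04,  2.37286364e-04,
        4.48463334e-04, -1.59566541e-03]), 'effort': array([-5.92067900e-04, -4.02212977e+01, -2.52266783e+01,  6.93698181e-02,
        3.53550108e-02, -1.64831422e-04]), 'tcp_pos': array([221.96596396, 475.50114159, 238.18137102]), 'tcp_rot': array([-2.62122607e-04,  2.16657778e-01,  9.76247413e-01, -5.71897113e-04]), 'force': array([-0.33630802,  0.39510401, -0.08285254]), 'ft_torque': array([-0.01810494, -0.00771175,  0.04992627]), 'opening': 0.9995993206941404}
scene blue_lip 0.64 [270. 144.] [531. 164.  48.]
scene yellow_lip 0.9 [217. 214.] [ 605. -124.   48.]
scene blue_unit 0.78 [322. 196.] [745. 141.   0.]
scene blue_unit 0.39 [270. 144.] [498. 206.   0.]
scene yellow_unit 0.82 [266. 258.] [ 762. -114.    0.]
scene glue 0.78 [341. 135.] [639. 388.   0.]
scene hammer 0.96 [118. 277.] [ 537. -392.   -0.]
side blue_lip 0.71 [210. 186.] [739. -37.  48.]
side blue_lip 0.63 [262. 251.] [536. 159.  48.]
side yellow_lip 0.87 [275. 179.] [ 594. -135.   48.]
side blue_unit 0.77 [177. 239.] [745. 134.   0.]
side yellow_unit 0.81 [210. 188.] [ 772. -100.    0.]
side block 0.63 [264. 335.] [482. 310.   0.]
side glue 0.76 [153. 345.] [645. 392.   0.]
side hammer 0.68 [313. 159.] [ 538. -394.    0.]
```

View pics/scene0.png

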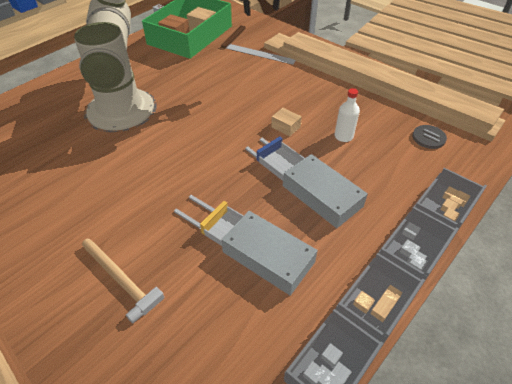

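View pics/side0.png

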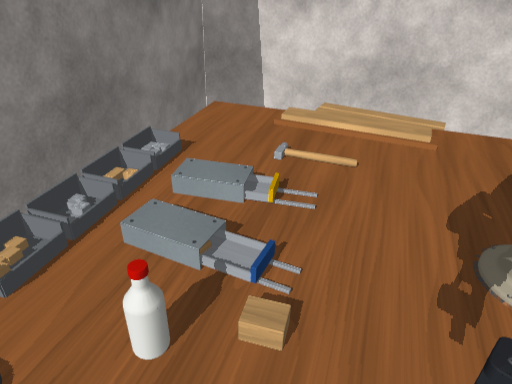

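The arm isn't blocking either view. The blue tray is about 55 mm out, with its lip at scene (270,148). The yellow tray is home, with its lip at (215,215). I'll zoom in on the housing corners to get the yaw angles.

```bash
python3 - <<'E'
import cv2
a=cv2.imread("pics/scene0.png")[125:295,170:370];b=cv2.imread("pics/side0.png")[150:300,115:325]
cv2.imwrite("pics/za.png",cv2.resize(a,(800,680)[:2] if 0 else (700,595),interpolation=cv2.INTER_CUBIC))
cv2.imwrite("pics/zb.png",cv2.resize(b,(798,570),interpolation=cv2.INTER_CUBIC))
E
```

```text
(no output)
```

View pics/za.png

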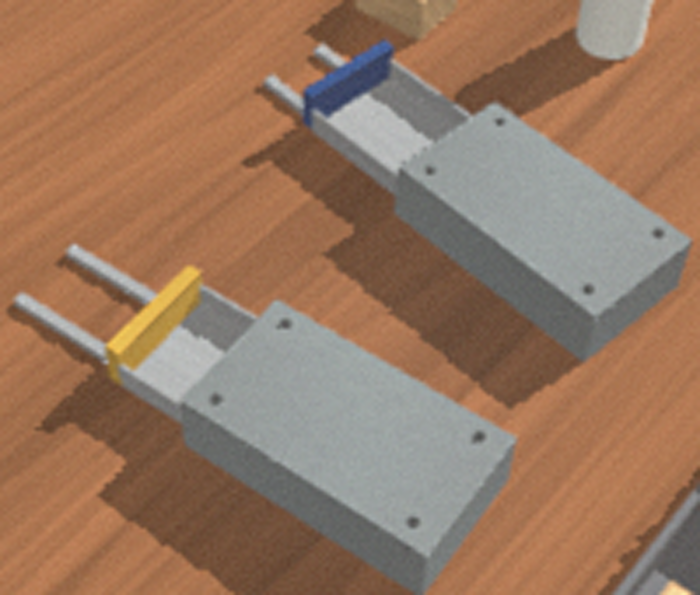

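View pics/zb.png

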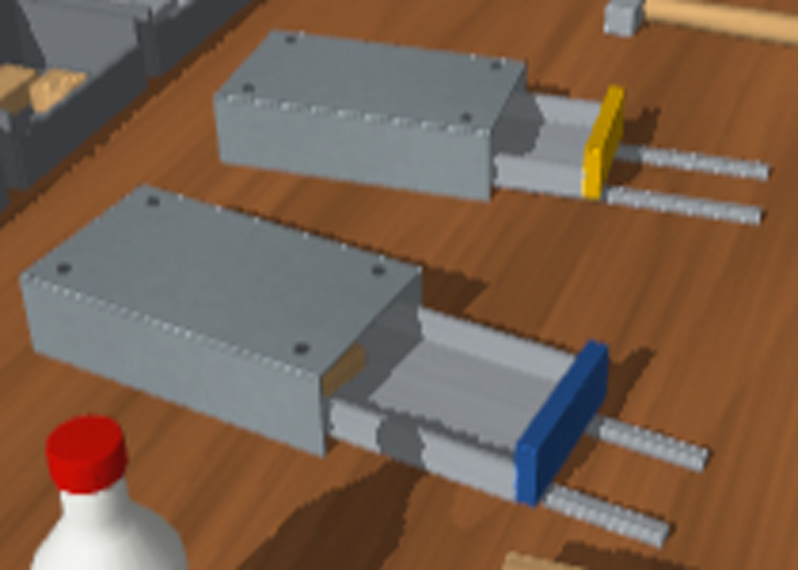

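```bash
python3 - <<'E'
from h import *
from scipy.optimize import least_squares
A=lambda p:np.array(p)/3.5+[170,125]-.36
B=lambda p:np.array(p)/3.8+[115,150]-.37
# order FR,FL,RL,RR
D={"blue":(A([(398,172),(495,103),(690,242),(595,320)]),B([(420,268),(325,378),(22,280),(145,186)]),[[270,144]],[[262,251]]),
"yellow":(A([(183,402),(277,302),(515,438),(428,555)]),B([(525,62),(490,132),(216,95),(275,32)]),[[217,214]],[[275,179]])}
L=np.array([(-100,-55,55),(-100,55,55),(100,55,55),(100,-55,55)],float)
def proj(c,X):
    m=env.camera_model(c);p=(np.array(m["R"])@X.T).T+np.array(m["t"]).ravel();p=(np.array(m["K"])@p.T).T;return p[:,:2]/p[:,2:]
for n,(a,b,la,lb) in D.items():
    def W(p,X):
        c,s=np.cos(p[2]),np.sin(p[2]);return X@np.array([[c,s,0],[-s,c,0],[0,0,1]])+[p[0],p[1],0]
    def f(p):
        l=np.array([(-158-p[3],0,48.)])
        return np.r_[(proj("scene",W(p,L))-a).ravel(),(proj("side",W(p,L))-b).ravel(),(proj("scene",W(p,l))-la).ravel(),(proj("side",W(p,l))-lb).ravel()]
    r=least_squares(f,[750,0,0,20],loss="soft_l1");p=r.x
    print(n,p[:2].round(1),"yaw deg",np.degrees(p[2]).round(2),"travel",p[3].round(1),"lip",W(p,np.array([(-158-p[3],0,48.)])).round(1),f(p).round(1))
E
```

```text
blue [744.4 139.8] yaw deg -2885.78 travel 52.6 lip [[534.9 161.   48. ]] [-0.2 -1.4 -0.4 -0.4  0.7 -0.8  0.2 -0.6  1.  -0.5 -0.8 -0.5 -0.1 -1.6
 -0.2 -0.8 -0.2  0.8  0.   0.4]
yellow [ 763.5 -108.7] yaw deg 6.15 travel 6.7 lip [[ 599.7 -126.4   48. ]] [-0.9 -0.3 -0.3 -0.9  0.7 -0.3  0.   0.7  0.5 -0.3  0.   0.  -0.6 -0.
 -0.5 -0.7 -1.9 -0.2 -2.8  0.9]
```

Fit: blue yaw is -5.8° with the tray about 53 mm out, and yellow yaw is +6.2° with the tray near home. The plan is to shut the fingers and push the blue lip's outer face from the front, with the tool y axis along the tray's width.

```bash
python3 -m crank '[[[0,0,1.92],[26,-31,-8],0],[[0,0,1.92],[26,-31,-8],0],[[0,0,1.92],[26,-31,-8],0],[[0,0,1.92],[26,-31,-8],0],[[0,0,1.92],[26,-31,-8],0],[[0,0,1.92],[26,-31,-8],0],[[0,0,1.92],[26,-31,-8],0],[[0,0,1.92],[26,-31,-8],0],[[0,0,1.92],[26,-31,-8],0],[[0,0,1.92],[24,-31,-8],0],[[0,0,0],[0,0,0],0],[[0,0,0],[0,0,0],0]]' 20
python3 - <<'E'
from h import *
im=env.snapshot("wrist");cv2.imwrite("pics/w1.png",im)
for q,z in(("blue_lip",48),("plug",13),("block",0),("yellow_lip",48)):
    for r in env.place_of("wrist",q)[:2]: print(q,round(r["score"],2),np.round(r["uv"]),ray("wrist",r["uv"],z).round(1))
from scipy.spatial.transform import Rotation as Ro
o=env.get_obs();q=o["tcp_rot"];print(o["tcp_pos"],Ro.from_quat([*q[1:],q[0]]).as_matrix().round(3))
E
```

```text
clock: 2.0
tcp_pos: [480.2, 165.4, 158.6]
tcp_rot: [-0.0, 0.052, 0.999, 0.0]
force: [0.1, 0.1, 1.1]
opening: 0.004
plug 0.7 [266. 352.] [680.9 158.4  13. ]
block 0.55 [395. 165.] [480.7 304.9   0. ]
[479.70825403 166.54910284 159.04315035] [[-0.995  0.1    0.   ]
 [ 0.1    0.995  0.   ]
 [-0.     0.    -1.   ]]
```

View pics/w1.png

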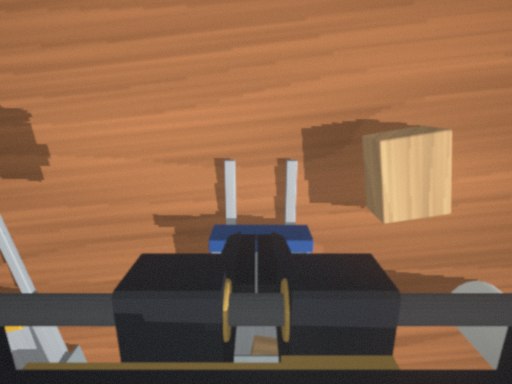

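The wrist view shows the shut fingers centred between the blue rails, with the blue lip at (262,238). I'll descend and push.

```bash
python3 -m crank '[[[0,0,0],[0,0,-40],0],[[0,0,0],[0,0,-40],0],[[0,0,0],[0,0,-35],0],[[0,0,0],[0,0,-20],0],[[0,0,0],[0,0,0],0]]'
python3 -m crank '[[[0,0,0],[9.9,-1,0],0],[[0,0,0],[9.9,-1,0],0],[[0,0,0],[9.9,-1,0],0],[[0,0,0],[9.9,-1,0],0],[[0,0,0],[9.9,-1,0],0],[[0,0,0],[0,0,0],0]]'
```

```text
clock: 2.75
tcp_pos: [478.4, 166.1, 21.7]
tcp_rot: [-0.002, 0.05, 0.999, -0.0]
force: [-0.9, 0.4, 0.1]
opening: 0.01
clock: 3.35
tcp_pos: [531.0, 160.4, 23.9]
tcp_rot: [0.001, 0.051, 0.999, 0.0]
force: [-0.6, 0.5, -0.6]
opening: 0.005
```

```bash
python3 -m crank '[[[0,0,0],[8,-0.8,0],0],[[0,0,0],[8,-0.8,0],0],[[0,0,0],[8,-0.8,0],0]]'
python3 -m crank '[[[0,0,0],[4,-0.4,0],0],[[0,0,0],[3,-0.3,0],0]]'
python3 - <<'E'
from h import *
for c in("scene","side"):
    cv2.imwrite(f"pics/{c}2.png",env.snapshot(c))
    for r in env.place_of(c,"blue_lip")[:2]: print(c,round(r["score"],2),np.round(r["uv"]),ray(c,r["uv"],48).round(1))
print(env.get_obs()["tcp_pos"],env.get_obs()["force"])
a=cv2.imread("pics/scene2.png")[100:260,200:380];b=cv2.imread("pics/side2.png")[150:300,115:325]
cv2.imwrite("pics/z2.png",np.hstack([cv2.resize(a,(400,356)),cv2.resize(b,(400,356))]))
E
```

```text
clock: 3.65
tcp_pos: [553.9, 158.2, 23.5]
tcp_rot: [-0.0, 0.051, 0.999, -0.0]
force: [-3.7, -0.6, 0.8]
opening: 0.007
clock: 3.85
tcp_pos: [560.9, 157.4, 23.5]
tcp_rot: [-0.0, 0.051, 0.999, -0.0]
force: [-2.7, -1.9, -0.3]
opening: 0.009
scene 0.82 [282. 152.] [582.  162.3  48. ]
side 0.98 [239. 245.] [585.2 157.4  48. ]
side 0.32 [175. 241.] [712.  192.7  48. ]
[560.97473949 157.67923846  23.88894492] [-0.11634899  0.28092207 -0.11274766]
```

View pics/z2.png

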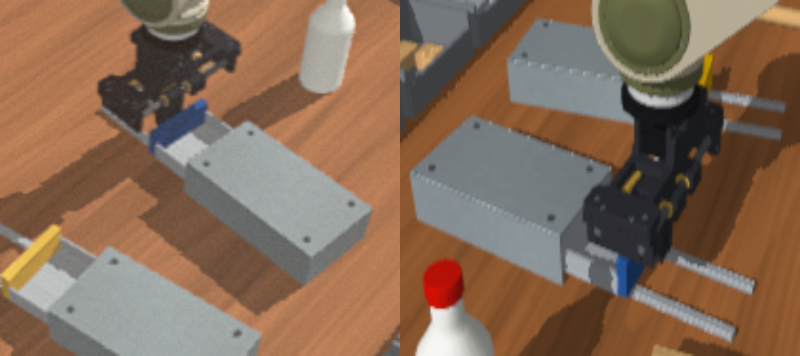

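The tray is nearly home, with the lip at about x=583 (587 expected). I'll push on gently until the stop shows in the force.

```bash
python3 -m crank '[[[0,0,0],[2,-0.2,0],0],[[0,0,0],[2,-0.2,0],0]]'; python3 -m crank '[[[0,0,0],[1,-0.1,0],0],[[0,0,0],[1,-0.1,0],0]]'; python3 -m crank '[[[0,0,0],[1,-0.1,0],0],[[0,0,0],[0,0,0],0]]'
```

```text
clock: 4.25
tcp_pos: [564.5, 157.3, 23.9]
tcp_rot: [-0.0, 0.051, 0.999, 0.0]
force: [-2.6, 0.8, 0.7]
opening: 0.008
clock: 4.45
tcp_pos: [564.8, 157.3, 23.8]
tcp_rot: [-0.003, 0.051, 0.999, -0.0]
force: [-17.3, -0.0, 12.5]
opening: 0.008
clock: 4.65
tcp_pos: [564.7, 157.3, 23.8]
tcp_rot: [-0.004, 0.051, 0.999, -0.0]
force: [-18.8, 0.9, 14.2]
opening: 0.005
```

Blue is home: the tool stalled at the stop with about 18 N. I'll back off, rise, and go over the yellow tray's open part.

```bash
python3 -m crank '[[[0,0,0],[-10,1,0],0],[[0,0,0],[-15,1.5,0],0],[[0,0,0],[-15,1.5,0],0],[[0,0,0],[0,0,40],0],[[0,0,0],[0,0,40],0],[[0,0,0],[0,0,40],0]]'
python3 -m crank '[[[0,0,1.5],[13.5,-35,0],0],[[0,0,1.5],[13.5,-35,0],0],[[0,0,1.5],[13.5,-35,0],0],[[0,0,1.5],[13.5,-35,0],0],[[0,0,1.5],[13.5,-35,0],0],[[0,0,1.5],[13.5,-35,0],0],[[0,0,1.5],[13.5,-35,0],0],[[0,0,1.5],[13.5,-35,0],0],[[0,0,0],[0,0,0],0],[[0,0,0],[0,0,0],0]]'
python3 - <<'E'
from h import *
for c in ("wrist","scene","side"):
    im=env.snapshot(c);cv2.imwrite(f"pics/{c}3.png",im)
    for q,z in(("blue_lip",48),("yellow_lip",48),("plug",13)):
        for r in env.place_of(c,q)[:2]: print(c,q,round(r["score"],2),np.round(r["uv"]),ray(c,r["uv"],z).round(1))
o=env.get_obs();print(o["tcp_pos"],o["tcp_rot"])
w=cv2.imread("pics/wrist3.png");a=cv2.imread("pics/scene3.png")
cv2.imwrite("pics/c3.png",np.hstack([cv2.resize(w,(400,300)),cv2.resize(a[100:310,140:420],(400,300))]))
E
```

```text
clock: 5.25
tcp_pos: [527.7, 160.9, 145.4]
tcp_rot: [0.0, 0.051, 0.999, 0.0]
force: [0.5, 0.3, 0.6]
opening: 0.004
clock: 6.25
tcp_pos: [635.7, -119.5, 143.4]
tcp_rot: [0.0, -0.053, 0.999, 0.0]
force: [-0.1, 0.5, 0.2]
opening: 0.01
wrist yellow_lip 0.83 [254. 155.] [ 602.6 -122.8   48. ]
wrist plug 0.39 [253. 157.] [ 610.  -123.8   13. ]
scene blue_lip 0.66 [282. 155.] [590.3 150.9  48. ]
scene yellow_lip 0.73 [218. 214.] [ 606.9 -122.7   48. ]
side blue_lip 0.94 [238. 243.] [590.  153.4  48. ]
side yellow_lip 0.77 [272. 181.] [ 597.7 -122.1   48. ]
[ 635.61384114 -118.98452504  143.77283684] [ 3.34513951e-05 -5.39159520e-02  9.98545477e-01 -1.77256799e-05]
```

View pics/c3.png

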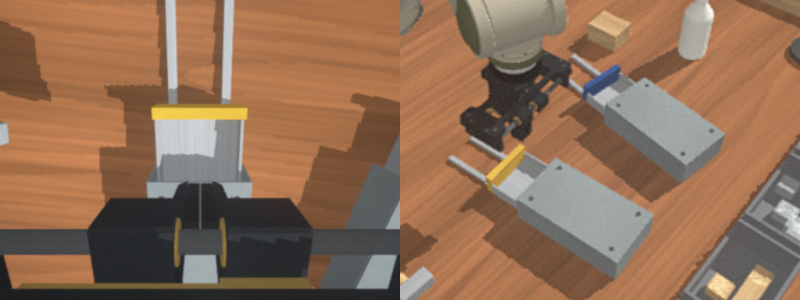

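In the wrist view the lip is parallel to the jaws and centred, and the blue tray is home. Next I'll check the housing's front edge in the wrist picture.

```bash
python3 - <<'E'
from h import *
s=512/400
for uv,z in (((200,182),55),((200,118),48),((148,182),55),((252,182),55),((152,118),48),((247,118),48)): print(uv,ray("wrist",[uv[0]*s,uv[1]*s],z).round(1))
E
```

```text
(200, 182) [ 664.3 -115.9   55. ]
(200, 118) [ 599.2 -122.9   48. ]
(148, 182) [ 670.  -169.5   55. ]
(252, 182) [658.5 -62.3  55. ]
(152, 118) [ 604.3 -170.1   48. ]
(247, 118) [594.3 -76.8  48. ]
```

The gap runs from about x=602 to 664, and the TCP at 635.6 is central, so I'll descend.

```bash
python3 -m crank '[[[0,0,0],[-2,0,-40],0],[[0,0,0],[0,0,-35],0],[[0,0,0],[0,0,-25],0],[[0,0,0],[0,0,-18],0],[[0,0,0],[0,0,0],0]]'
python3 -m crank '[[[0,0,0],[-6,-0.7,0],0],[[0,0,0],[-6,-0.7,0],0],[[0,0,0],[-6,-0.7,0],0]]'
python3 -m crank '[[[0,0,0],[-6,-0.7,0],0],[[0,0,0],[-6,-0.7,0],0],[[0,0,0],[-6,-0.7,0],0]]'
```

```text
clock: 7.35
tcp_pos: [632.3, -118.6, 23.2]
tcp_rot: [-0.002, -0.054, 0.999, 0.001]
force: [0.1, 0.2, 0.0]
opening: 0.006
clock: 7.65
tcp_pos: [615.5, -121.5, 26.9]
tcp_rot: [0.001, -0.054, 0.999, -0.0]
force: [0.0, -0.5, -0.6]
opening: 0.001
clock: 7.95
tcp_pos: [597.7, -123.4, 26.4]
tcp_rot: [0.001, -0.054, 0.999, -0.0]
force: [2.8, -0.3, 2.9]
opening: 0.005
```

In contact and drawing: about +3 N with the finger behind the lip.

```bash
python3 -m crank '[[[0,0,0],[-6,-0.65,0],0],[[0,0,0],[-6,-0.65,0],0],[[0,0,0],[-6,-0.65,0],0],[[0,0,0],[-6,-0.65,0],0],[[0,0,0],[-6,-0.65,0],0],[[0,0,0],[-6,-0.65,0],0],[[0,0,0],[-6,-0.65,0],0],[[0,0,0],[-6,-0.65,0],0],[[0,0,0],[-6,-0.65,0],0],[[0,0,0],[-6,-0.65,0],0],[[0,0,0],[-6,-0.65,0],0]]'
python3 -m crank '[[[0,0,0],[-4,-0.4,0],0],[[0,0,0],[-4,-0.4,0],0],[[0,0,0],[-3,-0.3,0],0],[[0,0,0],[-3,-0.3,0],0]]'
```

```text
clock: 9.05
tcp_pos: [531.1, -130.4, 25.7]
tcp_rot: [-0.0, -0.054, 0.999, 0.0]
force: [2.8, 1.5, 2.7]
opening: 0.008
clock: 9.45
tcp_pos: [517.4, -131.9, 25.7]
tcp_rot: [-0.0, -0.054, 0.999, 0.0]
force: [2.1, -0.6, 0.9]
opening: 0.006
```

```bash
python3 -m crank '[[[0,0,0],[-3,-0.3,0],0],[[0,0,0],[-2,-0.2,0],0]]';python3 -m crank '[[[0,0,0],[-2,-0.2,0],0],[[0,0,0],[-2,-0.2,0],0]]';python3 -m crank '[[[0,0,0],[-2,-0.2,0],0]]'
```

```text
clock: 9.65
tcp_pos: [512.4, -132.4, 25.7]
tcp_rot: [-0.0, -0.054, 0.999, -0.0]
force: [2.2, -0.3, 0.2]
opening: 0.006
clock: 9.85
tcp_pos: [508.5, -132.8, 25.7]
tcp_rot: [-0.0, -0.054, 0.999, -0.0]
force: [1.9, -0.0, 1.0]
opening: 0.008
clock: 9.95
tcp_pos: [507.1, -133.0, 25.8]
tcp_rot: [0.001, -0.054, 0.999, -0.0]
force: [15.1, 3.4, -7.7]
opening: 0.005
```

The stop is reached at TCP x=507, matching the prediction, with 15 N. I'll hold, back off inside the tray, and lift out.

```bash
python3 -m crank '[[[0,0,0],[-0.5,0,0],0],[[0,0,0],[0,0,0],0]]'; python3 -m crank '[[[0,0,0],[8,0.8,0],0],[[0,0,0],[8,0.8,0],0],[[0,0,0],[0,0,0],0],[[0,0,0],[0,0,40],0],[[0,0,0],[0,0,40],0],[[0,0,0],[0,0,40],0],[[0,0,0],[-40,0,10],0],[[0,0,0],[-40,0,10],0],[[0,0,0],[-40,0,10],0],[[0,0,0],[-40,0,10],0],[[0,0,0],[0,0,0],0],[[0,0,0],[0,0,0],0]]'
python3 - <<'E'
from h import *
for c in ("wrist","scene","side"):
    im=env.snapshot(c);cv2.imwrite(f"pics/{c}4.png",im)
    for q,z in(("blue_lip",48),("yellow_lip",48),("plug",13),("plate",13),("block",0),("glue",0),("hammer",0)):
        for r in env.place_of(c,q)[:1]: print(c,q,round(r["score"],2),np.round(r["uv"]),ray(c,r["uv"],z).round(1))
o=env.get_obs();print(o["tcp_pos"],o["force"])
w=cv2.imread("pics/side4.png");a=cv2.imread("pics/scene4.png")
cv2.imwrite("pics/c4.png",np.hstack([cv2.resize(w[120:345,90:390],(400,300)),cv2.resize(a[100:310,140:420],(400,300))]))
E
```

```text
clock: 10.15
tcp_pos: [507.1, -133.0, 25.8]
tcp_rot: [0.002, -0.054, 0.999, -0.0]
force: [9.5, 2.0, -4.8]
opening: 0.006
clock: 11.35
tcp_pos: [362.0, -131.5, 186.1]
tcp_rot: [0.0, -0.053, 0.999, -0.0]
force: [-0.3, -0.1, 0.4]
opening: 0.005
wrist hammer 0.78 [ 32. 288.] [ 532.3 -384.1    0. ]
scene blue_lip 0.85 [285. 155.] [595.6 158.4  48. ]
scene yellow_lip 0.71 [187. 198.] [ 509.2 -140.    48. ]
scene plate 0.52 [231. 229.] [ 644.3 -115.7   13. ]
scene block 0.95 [288. 125.] [484.9 313.5   0. ]
scene glue 0.86 [342. 135.] [639.9 388.8   0. ]
scene hammer 0.83 [119. 274.] [ 531.6 -385.9    0. ]
side blue_lip 0.65 [240. 242.] [585.9 149.8  48. ]
side yellow_lip 0.58 [312. 188.] [ 492.8 -124.2   48. ]
side plate 0.64 [256. 188.] [ 646.2 -129.7   13. ]
side block 0.66 [264. 330.] [484.3 300.9   0. ]
side glue 0.88 [153. 345.] [644.3 391.4   0. ]
[ 362.09862127 -131.33862354  185.7257373 ] [ 0.33390154 -0.31049405 -0.25036898]
```

View pics/c4.png

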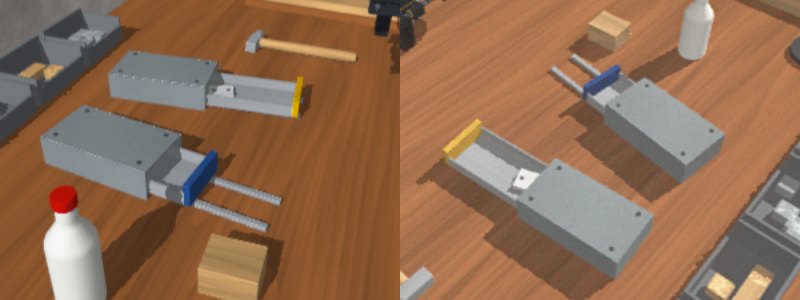

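The pictures show the blue tray home (lip at scene (285,155)), the yellow tray at its stop (lip at (187,198)) and the plate lying flat in it. The bystanders haven't moved and the hand is clear.

```bash
python3 -c "
from bench import env
print(env.close_job())"
```

```text
the job is handed in; nothing more can be done
None
```

I did both steps in order and handed the job in at about 11.5 s of the 48 s allowed. `close_job` gives no verdict, so these results come from my own checks.

- **Blue tray:** I pushed it home with shut fingers on the outer face of its lip. It stopped dead against about 18 N, with the lip within a few mm of the expected home position.
- **Yellow tray:** I set the shut fingers between the lip and the housing and drew the tray out by the back of the lip. Drag was about 2–3 N. It met its stop at 15 N after about 108 mm, where I expected it, and neither lip was pinched.
- **Last pictures:** The blue tray is home, the yellow tray is out, and the plate lies flat in the yellow tray. The block and bottle show within the networks' scatter of where they stood, up to about 10 mm. The hammer also shows within that scatter, though the side camera did not report it at the end. The hand is clear above the bench with almost no force on it.

**Not confirmed:** The wooden plug was hidden under the blue housing at the end. I couldn't see it, but the fingers never went into that tray. The two cameras' readings of each lip differed by about 10–17 mm, so I relied on the force at the stops and the measured tool travel instead.

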